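# Turn the tasting tray round in its holder

### The job

The wooden tasting tray sits backwards in its steel holder: its low end should be at the holder's low end, over the crumb ledge. Push the pivoting keeper aside, lift the tray clear by its bar, turn it half round with its two cheeses still aboard, set it fully home in the holder and swing the keeper back over its rim. Do not shift the pyramid cheese, the cheese drum or the price card around it.

Things in the scene. Friction and masses are not known exactly. Their poses are not given: they have to be found in the camera images.
- holder: Fixed open steel pan, 170 x 124 mm outside, 154 x 108 inside, floor 4 thick. Origin: centre of its underside, on the work surface; z up, x along its length. Three walls 45 mm high; end wall at +x only 22 (its low end), outside it a 60 mm wide, 11 mm high crumb ledge reaches to x = 126. Wall tops (8 mm) flare outward as a lead-in. A boss for the keeper's pivot stands outside the +y wall, to y = 85.
- tray: Loose wooden tray, 150 x 104 mm, 0.4 kg; 2 mm play each side in the holder. Origin: centre of its underside, 4 mm above the holder's when seated; z up, x along its length. Side walls 46 mm high, back board at -x 62, low end wall at +x 16; walls and floor 6 thick. A 46 mm partition crosses its middle, a carrying bar above it. Starts seated the wrong way round (its +x to the holder's -x).
- tray_bar (a point): Centre of the tray's carrying bar, 94 mm above the tray's underside. The bar is 14 mm thick (along tray x), 22 high and 80 long (along tray y), flat-sided, on two uprights 60 mm apart; free below it down to the partition. Axes as the tray.
- tray_low_end (a point): Middle of the top edge of the tray's low end wall: 72 mm along tray x from its origin, 16 mm up.
- keeper (a joint): Flat dark steel lever, 80 mm long, 6 thick, its underside 53 mm above the work surface, on an upright pivot. 0 rad (stop): closed, its 30 mm nose points to holder -y over the tray's side wall, its 50 mm tail to holder +y. Grows counter-clockwise from above (tail towards holder -x) to the stop at 1.25; from 1.1 the nose is clear of the tray. Stays where left; about 1.5 N at the post moves it.
- keeper_post (a point): Top of the black upright post on the keeper's tail, 14 mm in diameter, 24 mm tall above the lever; its top is 84 mm above the work surface and its axis 44 mm from the pivot. Axes turn with the keeper.
- keeper_pivot (a point): The keeper's pivot axis, fixed on the holder at x = 0, y = 73 mm, 53 mm above the work surface. Axes as the holder.
- brick_low: Grey ash-covered cheese, a truncated pyramid 57 x 63 mm at the foot, 54 high, 0.1 kg, loose on the tray's floor in the bay beside the low end (tray x about +37 mm). Origin: centre of its underside.
- brick_high: The same kind of cheese in the bay beside the back board (tray x about -37 mm).
- pyramid_left: Bystander: pale pyramid cheese, 76 x 78 x 80 mm, left of the holder. Origin: centre of its underside.
- drum_left: Bystander: pale upright cheese drum, 62 x 63 x 72 mm, farther left. Origin: centre of its underside.
- price_card: Bystander: black card on a thin stem and round foot, 75 mm wide, 106 mm high, behind the holder. Origin: centre of its foot.

How it is judged (in metres and radians):
On the way, in this order (a step that is already met when the one before it is completed fails the run):
1. the keeper is swung open (past 1.1 rad) while the tray still sits in the holder (value of joint keeper above 1.1 rad and z of tray in the frame of holder below 0.02 m), for 0.1 s.
2. the tray is lifted clear of the holder (z of tray in the frame of holder above 0.05 m), for 0.1 s.
3. the tray is seated the other way round, its low end at the holder's low end (x of tray_low_end in the frame of holder above 0.06 m and z of tray in the frame of holder below 0.008 m and angle between tray's own z axis and vertical below 0.05 rad), for 0.2 s.
At the end, for the whole second after the job is handed in: The tray sits level and home in the holder (within 3 mm of its floor, centred within 6 mm), its low end at the holder's low end; the keeper is within 0.3 rad of closed; both cheeses stand upright in their own bays; all is released and at rest (x of tray_low_end in the frame of holder above 0.06 m and horizontal distance between tray and holder below 0.006 m and z of tray in the frame of holder below 0.007 m and angle between tray's own z axis and vertical below 0.04 rad and value of joint keeper below 0.3 rad and x of brick_low in the frame of tray above 0.02 m and horizontal distance between each of brick_low, brick_high and tray below 0.06 m and z of each of brick_low, brick_high in the frame of tray below 0.02 m and angle between each of brick_low, brick_high's own z axis and vertical below 0.2 rad and x of brick_high in the frame of tray below -0.02 m and linear speed of tray below 0.02 m/s); the robot touches nothing.
It fails at once if the pyramid, the drum or the price card is shifted by more than 3 cm (distance of any of pyramid_left, drum_left, price_card from where it was at the start of the episode above 0.03 m).
It also fails if it takes over 67 s, if anything falls off the work surface, if the arm or the gripper's body presses on something with over 40 N, if the wrist force passes 120 N, or if a joint passes its speed limit or range.

### The arm

A 7-joint arm with a two-finger parallel gripper is mounted at the origin on a cart in front of the work surface, level with it; the furniture and walls round the work are solid. World frame = base frame: x ahead of the robot, y to its left, z up, the work surface at z = 0. Lengths are in mm, angles in rad, forces in N, time in s.
With the tool pointing down it reaches from about 425 to 825 mm from the base axis. Payload 3.6 kg.
Tool frame: the origin (TCP) lies on the centre line of the jaws, within the pads' length; the fingertips stand tcp_to_tips ahead of it and the grasp point (between the pads) lies 11 mm behind it (tcp_to_tips is the distance from the TCP to the fingertips, in mm); z points along the fingers, y is the line along which they close (so a half turn about z gives the same grasp; the last joint's range is limited). The gripper opens to 85 mm and grips with 20 to 120 N. Pads are 22 mm wide; open, the fingers measure 114 mm over their backs; the gripper's body (76 mm by 85 mm) begins 54 mm behind the grasp point. The pads swing forward as they close: fully open they stand 13 mm farther back than shut.
Start: joints at [-1.188, 0.615, -0.013, 1.423, 0.008, 1.103, -0.04], TCP at [258.346, 596.423, 239.297] pointing down, gripper open.
Joint ranges: [-3.12, 3.12], [-0.3, 2.06], [-1.34, 1.32], [0.26, 2.42], [-1.36, 4.5], [0.01, 1.98], [-2.84, 2.84]. Speed limits (rad/s): [2.79, 2.79, 3.14, 3.14, 3.14, 3.14, 3.14].

### API

Orientations are given as a unit quaternion [w, x, y, z].
In Python, from cell import sense, snapshot, hand_in, tcp_to_tips gives the robot as it stands. The module is installed in compiled form; this text tells all that it offers.
- The arm moves only by the tool carry_out, never from a script. Its arguments are lists of equal length, an entry for each row: "gripper": the closure, from 0 (fully open) to 1 (shut); "offset": the shift along the tool's x, y, z in m, a list of three; "dr": the turn, a rotation vector about the tool's x, y, z in degrees, a list of three. In form: {"gripper": [gripper, ...], "offset": [[tx, ty, tz], ...], "dr": [[ax, ay, az], ...]}. A call has exactly 10 rows; each row shifts and turns the commanded pose from where the row before left it, along the tool's axes as they then stand; what a row does not reach is not made up. A row lasts 1/8 s, in which the tool goes at most 62.5 mm and 10.7 degrees, less where a joint would pass 70% of its speed; a pose out of reach is approached as far as the arm can. A call with a gripper value outside its range is refused whole. The fingers move at their own pace and stop on an object; the grip force is fixed at half the most. Time passes only in rows, so rows that do not move let the fingers close, or fill a call up. It gives the time, the measured TCP pose, the force, the opening and the grip force at its end, in the units of the state.
- sense(): the state, without advancing time (a new reading comes with each control period).
- snapshot(name): name is "scene" or "side" or "wrist"; returns a dict with "color" (480x640x3 uint8, red, green, blue), "range_z" (480x640 float32, mm along the optical axis (not along the pixel's ray), 0 where there is no reading), "vfov" (degrees; the focal length in pixels is half the picture's height over the tangent of half this angle, whatever the lens; pixels are square), "cx", "cy" (the principal point, pixels), "eye" and "attitude" of the camera in the world. Camera axes: x right, y down, z forward; pixel columns grow to the right and rows downward; lengths in mm; the calibration is good to about 2 mm. A picture is of the moment at which its call begins.
- hand_in(): hands the job in; it is judged then, once.
The state is a dict: "time": time; "q": joint angles; "qd": joint speeds; "joint_torque": joint torques, N m; "tcp_pos": TCP position; "tcp_rot": TCP orientation; "force": force on the tool from outside, world axes, zero at the start; "wrist_torque": the same for the moment, N m; "opening": opening from 0.0 (shut) to 1.0 (fully open); "gripper_force": force on a finger pad.
Only numpy, scipy, OpenCV 4.12 (cv2) and the standard library are available. Lean on these libraries where they do the work, as an engineer would, in place of code of your own. Each camera call takes 0.05 s, during which the arm holds its last target. There are 200 camera calls.

## Working session

There is one attempt and no reset: what is moved stays moved. The work goes in short steps, Python scripts to look and compute and a tool call to move; the robot and the scene stay as the last step left them, time stands still between calls to the robot, and variables do not carry over. Pictures are saved under pics/ and viewed, at most 12 in all, crops included, and the job is handed in when it is done.

Besides the shell and the picture viewer there is one more tool, called after ">>>" as a command line: name --argument value ..., lists and objects as JSON in quotes. carry_out: Moves the arm, as the interface text tells. Its arguments: {"type":"object","properties":{"gripper":{"type":"array"},"offset":{"type":"array"},"dr":{"type":"array"}},"required":["gripper","offset","dr"]}

```bash
mkdir -p pics; cat > h.py <<'E'
import numpy as np,cv2
from cell import sense,snapshot,hand_in,tcp_to_tips
from scipy.spatial.transform import Rotation as R
def rot(q): return R.from_quat([q[1],q[2],q[3],q[0]]).as_matrix()
def cloud(s):
    a=np.array(s['attitude']); M=rot(a) if a.size==4 else a
    f=240/np.tan(np.radians(s['vfov'])/2); v,u=np.mgrid[:480,:640]; z=s['range_z']
    P=np.stack([(u-s['cx'])/f*z,(v-s['cy'])/f*z,z],-1)
    return P@M.T+np.array(s['eye'])
def save(s,n): cv2.imwrite('pics/'+n,s['color'][:,:,::-1])
E
python3 - <<'E'
from h import *
print(sense(),tcp_to_tips)
for n in('scene','side'):
    s=snapshot(n); save(s,n+'.png'); np.savez(n,**{k:v for k,v in s.items()}); print(n,s['vfov'],s['cx'],s['cy'],s['eye'],s['attitude'])
E
```

```text
{'time': 0.0, 'q': array([-1.18849707,  0.61590249, -0.0126411 ,  1.42491467,  0.00809731,
        1.10337894, -0.0403795 ]), 'qd': array([-4.72781577e-04, -1.15776074e-03, -1.71369128e-03, -1.90391697e-04,
        1.12441465e-03, -7.90028100e-05, -7.56629636e-04]), 'joint_torque': array([ 9.69675284e-05, -4.69205976e+01,  2.58897906e-01, -1.71034902e+01,
        9.87500302e-03,  9.64694278e-03,  8.66934386e-06]), 'tcp_pos': array([258.06234062, 595.76511722, 238.14366958]), 'tcp_rot': array([-2.49335068e-04,  2.02927200e-01,  9.79192995e-01, -1.25220247e-03]), 'force': array([-0.15335684, -0.15322837, -0.15141394]), 'wrist_torque': array([-0.00453424, -0.00530577,  0.01658141]), 'gripper_force': 0.0, 'opening': 1.0027009769955282} 8.0
scene 55.55829373443088 317.1165089389446 237.91651978622014 [ 207.51265595 -310.90426339  561.84319946] [-0.45127313  0.84051303 -0.25972068  0.14978512]
side 43.799020413533974 319.3662001945673 245.5467489351159 [ 519.49450352 -614.87495705  727.13960574] [-0.4626149   0.8847524  -0.04706645  0.03139105]
```

View pics/scene.png

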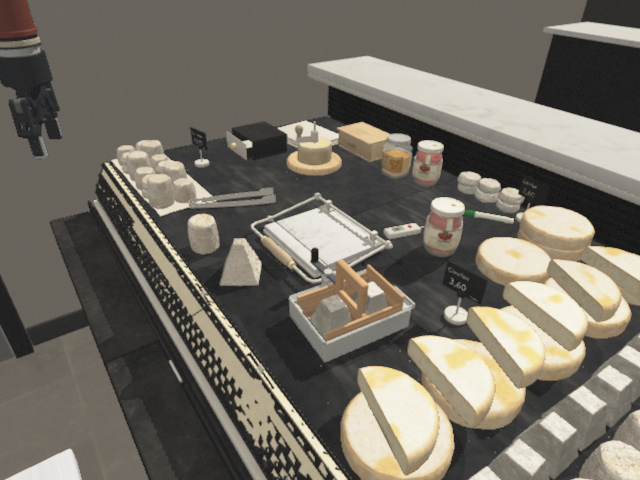

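View pics/side.png

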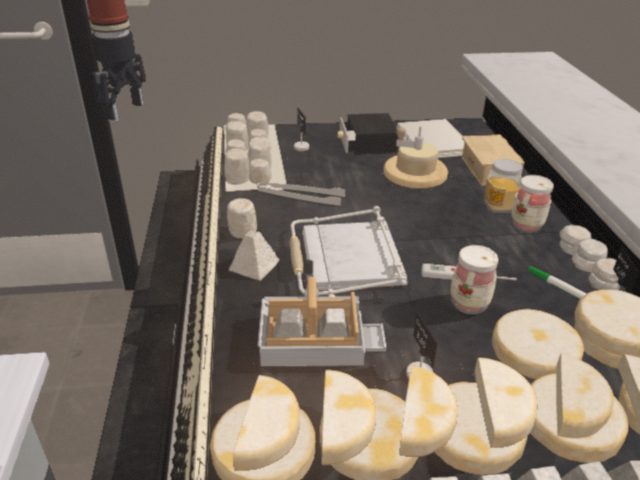

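The scene view shows the holder and tray around (350,315), with the bar at (350,288) and the black post at (315,255). In the side view the ledge is at (374,338), so holder +x points roughly along world +x. The post is at (308,268), towards +y.

```bash
python3 - <<'E'
from h import *
for n in('scene','side'):
    s=dict(np.load(n+'.npz')); P=cloud(s); hsv=cv2.cvtColor(s['color'],cv2.COLOR_RGB2HSV)
    ok=s['range_z']>0
    v,u=np.mgrid[:480,:640]
    box=((u>285)&(u<415)&(v>235)&(v<360)) if n=='scene' else ((u>250)&(u<390)&(v>255)&(v<370))
    wood=ok&box&(hsv[...,0]>5)&(hsv[...,0]<20)&(hsv[...,1]>110)
    def rect(m,t):
        q=P[m][:,:2].astype(np.float32); r=cv2.minAreaRect(q)
        print(n,t,m.sum(),np.round(r[0],1),np.round(r[1],1),round(r[2],1),'medz',np.median(P[m][:,2]).round(1), np.round(np.percentile(q,[2,98],0),0).tolist())
    rect(wood&(P[...,2]>100),'bartop'); rect(wood&(P[...,2]>101)&(P[...,2]<115),'bartop')
    rect(wood&(P[...,2]>44)&(P[...,2]<56),'sidewalls')
    rect(wood&(P[...,2]>58)&(P[...,2]<72),'back')
    dark=ok&box&(hsv[...,2]<60)&(P[...,2]>60)&(P[...,2]<95)
    rect(dark,'post')
    rect(dark&(P[...,2]>80),'posttop')
    grey=ok&box&(hsv[...,1]<50)&(hsv[...,2]>90)&(P[...,2]>38)&(P[...,2]<49); rect(grey,'steel rim/cheese')
    g=ok&box&(hsv[...,1]<50)&(hsv[...,2]>90)&(P[...,2]>6)&(P[...,2]<16); rect(g,'ledge/low')
    for nm,m in(('z50+',ok&box&(P[...,2]>50)),):
        print(hsv[m].shape)
    c=s['color'][220:400,230:440]; cv2.imwrite(f'pics/c_{n}.png',cv2.resize(c,None,fx=3.2,fy=3.2,interpolation=cv2.INTER_CUBIC)[:,:,::-1])
E
```

```text
scene bartop 2 [594.1 132.7] [26.5  0. ] -95.1 medz 109.0 [[593.0, 120.0], [595.0, 145.0]]
scene bartop 2 [594.1 132.7] [26.5  0. ] -95.1 medz 109.0 [[593.0, 120.0], [595.0, 145.0]]
scene sidewalls 4 [588.1 133.1] [ 29.2 143. ] 39.1 medz 48.1 [[551.0, 87.0], [642.0, 190.0]]
scene back 1 [670.2 129.7] [0. 0.] 0.0 medz 63.7 [[670.0, 130.0], [670.0, 130.0]]
scene post 73 [604.4 252.4] [ 7.9 10.5] 26.4 medz 73.6 [[600.0, 248.0], [609.0, 257.0]]
scene posttop 21 [604.2 252.7] [7.7 9.8] 26.0 medz 82.4 [[600.0, 249.0], [609.0, 258.0]]
scene steel rim/cheese 1142 [652.3 152.3] [313.  175.4] 15.0 medz 43.6 [[510.0, 70.0], [780.0, 253.0]]
scene ledge/low 892 [658.9 199.5] [345.1 246.6] 60.5 medz 11.2 [[511.0, 71.0], [759.0, 358.0]]
(2548, 3)
side bartop 84 [599.6 134.4] [68.4 12.9] 84.4 medz 107.0 [[590.0, 101.0], [604.0, 162.0]]
side bartop 84 [599.6 134.4] [68.4 12.9] 84.4 medz 107.0 [[590.0, 101.0], [604.0, 162.0]]
side sidewalls 546 [598.8 139.5] [104.7 145. ] 85.3 medz 47.9 [[526.0, 84.0], [667.0, 194.0]]
side back 107 [631.4 130. ] [87.2 77.5] 84.8 medz 64.3 [[590.0, 84.0], [671.0, 163.0]]
  return _methods._mean(a, axis=axis, dtype=dtype,
  ret = ret.dtype.type(ret / rcount)
Traceback (most recent call last):
IndexError: index -1 is out of bounds for axis 0 with size 0
```

```bash
python3 - <<'E'
from h import *
H=np.zeros((16,22))
for n in('scene','side'):
    s=dict(np.load(n+'.npz')); P=cloud(s)
    m=(s['range_z']>0)
    i=((P[...,0]-420)//20).astype(int); j=((P[...,1]+20)//20).astype(int)
    k=m&(i>=0)&(i<22)&(j>=0)&(j<16)&(P[...,2]<300)
    np.maximum.at(H,(j[k],i[k]),P[...,2][k])
    c=s['color'][220:400,230:440]; cv2.imwrite(f'pics/c_{n}.png',cv2.resize(c,None,fx=3.2,fy=3.2,interpolation=cv2.INTER_CUBIC)[:,:,::-1])
print('x  ',[420+20*a for a in range(22)])
for j in range(15,-1,-1): print(-20+20*j,H[j].astype(int))
# side walls yaw: wood top outline
s=dict(np.load('side.npz')); P=cloud(s); hsv=cv2.cvtColor(s['color'],cv2.COLOR_RGB2HSV)
v,u=np.mgrid[:480,:640]; box=(s['range_z']>0)&(u>250)&(u<390)&(v>255)&(v<370)
w=box&(hsv[...,0]>5)&(hsv[...,0]<20)&(hsv[...,1]>110)&(P[...,2]>46)&(P[...,2]<53)
for nm,lo,hi in(('near',70,105),('far',170,205)):
    q=P[w&(P[...,1]>lo)&(P[...,1]<hi)]; a=np.polyfit(q[:,0],q[:,1],1); print(nm,len(q),a,np.degrees(np.arctan(a[0])), 'at 599',np.polyval(a,599))
E
```

```text
x   [420, 440, 460, 480, 500, 520, 540, 560, 580, 600, 620, 640, 660, 680, 700, 720, 740, 760, 780, 800, 820, 840]
280 [ 1  2  3  2  2  3  2  2 23 27 28 28 29 27 28 28 28 48 49  3 17 18]
260 [ 5  2  2  3  1  2  1  2 24 83 27 29 27 28 27 27 27 44 44  4  2  2]
240 [ 1  3  2  2  2  2  2  1 67 86 24 26 28 31 34 39 40 48 47  2  2  3]
220 [ 3  2  1  2  2  1  0  0 58 60 22 29 28 33 33 36 40 47 50  2  2  2]
200 [ 5  3  3  3 46 46 46 46 61 63 45 43 42  2  2  3  2  2  4  2  3  2]
180 [  4   2   2   2  46  51  52  52 106 107  52  51  66  44   1   1   2   2
   2   2   1   3]
160 [  3   2   3   3  47  43  47   0 110 110  17  49  68  23   9   7   2   3
   2   3   2   2]
140 [  3   3   2   3  46  42  65  66 110 111  65  65  67  24   9  12   4   2
   2   2   2   2]
120 [ 10   1   2   2  46  41  65  65 110 111  66  65  67  23   7  12   2   3
   1   2   2   2]
100 [  2   3   2   3  47  50  63  65 111 109  64  65  67  23  11  12   2   1
   2   1   2   2]
80 [  2   3   3   2  46  52  51  51 107 108  52  52  67  23  10  11  88  97
   1   2   2   2]
60 [  1   3   2   2   2  44  46  48  46  46  46  47  57   2   2   2 106 107
   2   2   2   2]
40 [  2   2   2   2   2   2   2   2   2   2   2   2   2   3   3   2  12 108
  12   2   2   2]
20 [  2   3   2   2   2   1   1   2   2   2   2   0   3   2   2   2  11 106
  11   3   2   3]
0 [  2   2   3   2  68   1   0   2   2  70  68   0   0   1   2  66  65 107
   0   2  64  70]
-20 [ 3  3 34 36 72 72 69  2  3 73 72 71 35 35 33 71 72 69 34 35 72 72]
near 291 [-8.48498544e-02  1.42833626e+02] -4.849921810722394 at 599 92.00856273244091
far 99 [-8.67916148e-02  2.40197883e+02] -4.960363031891412 at 599 188.20970615012726
```

View pics/c_side.png

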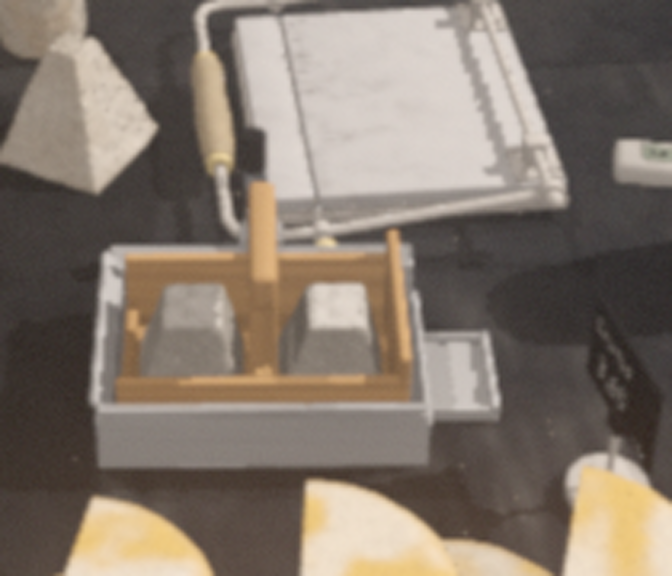

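>>> carry_out --gripper '[0,0,0,0,0,0,0,0,0,0]' --offset '[[0,0,0],[-0.0,-0.0,0],[0,0,0],[0,0,0],[0,0,0],[0,0,0],[0,0,0],[0,0,0],[0,0,0],[0,0,0]]' --dr '[[0,0,8],[0,0,8],[0,0,8],[0,0,8],[0,0,8],[0,0,8],[0,0,8],[0,0,8],[0,0,7.6],[0,0,0]]'

```text
time: 1.35
tcp_pos: [258.0, 596.2, 238.6]
tcp_rot: [0.0, 0.737, 0.676, -0.001]
force: [-0.7, 0.7, 0.6]
opening: 0.998
gripper_force: 0.0
```

The crop shows the tray's back board at (395,310), beside the ledge. The post is at (250,150), the nearby rack is low, and the area around is free. I'm moving to above the keeper.

>>> carry_out --gripper '[1,1,1,1,1,1,1,1,1,1]' --offset '[[-0.034,0.046,0],[-0.034,0.046,0],[-0.034,0.046,0],[-0.034,0.046,0],[-0.034,0.046,0],[-0.034,0.046,0],[-0.034,0.046,0],[-0.034,0.046,0],[-0.036,0.045,0],[0,0,0]]' --dr '[[0,0,0],[0,0,0],[0,0,0],[0,0,0],[0,0,0],[0,0,0],[0,0,0],[0,0,0],[0,0,0],[0,0,0]]'

```text
time: 2.6
tcp_pos: [646.6, 245.2, 238.7]
tcp_rot: [0.003, 0.74, 0.672, -0.001]
force: [-0.5, -0.3, -0.3]
opening: 0.001
gripper_force: 0.0
```

```bash
python3 - <<'E'
from h import *
s=sense(); print(s['tcp_pos'],s['q'],s['opening'])
w=snapshot('wrist'); save(w,'w1.png'); np.savez('w1',**w); print(w['eye'],w['vfov'])
E
```

```text
[646.58169366 245.22001686 238.67962036] [-0.56248327  0.70249227  0.32487464  1.29175072 -0.21796894  1.18210626
 -0.32359565] 0.0007808032489386343
[654.54644316 324.25197605 371.69949617] 69.39480303784667
```

View pics/w1.png

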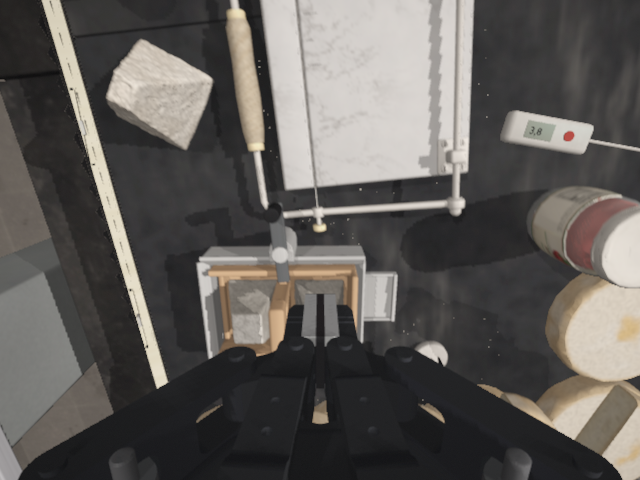

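The wrist view shows the black post top at (275,212), the pivot at (282,255) and the holder rim's far edge from (200,255) to (362,250).

```bash
cat >> h.py <<'E'
def ray(s,u,v,z):
    a=np.array(s['attitude']); M=rot(a) if a.size==4 else a
    f=240/np.tan(np.radians(s['vfov'])/2); d=M@np.array([(u-s['cx'])/f,(v-s['cy'])/f,1]); e=np.array(s['eye'])
    return (e+d*(z-e[2])/d[2]).round(1)
def yaw(q):
    x=rot(q)[:,0]; return np.degrees(np.arctan2(x[1],x[0]))
E
python3 - <<'E'
from h import *
s=dict(np.load('w1.npz')); print('post',ray(s,275,212,84),'pivot',ray(s,281,255,59)); 
P=cloud(s); hsv=cv2.cvtColor(s['color'],cv2.COLOR_RGB2HSV); v,u=np.mgrid[:480,:640]
b=(u>190)&(u<370)&(v>235)&(v<345)
m=b&(hsv[...,1]<60)&(abs(P[...,2]-45)<3.5)
p=P[m]; print(m.sum(), np.percentile(p,[1,50,99],0).round(1))
for lo,hi in((195,215),):
    q=p[(p[:,1]>195)]; a=np.polyfit(q[:,0],q[:,1],1); print('far rim',np.degrees(np.arctan(a[0])),np.polyval(a,599),len(q))
d=b&(hsv[...,2]<50)&(P[...,2]>78)&(P[...,2]<92); print('posttop',P[d].mean(0),d.sum())
m=b&(abs(P[...,2]-12)<4)&(P[...,0]>660)&(hsv[...,1]<60); q=P[m]; print('ledge',len(q),np.percentile(q,[1,99],0).round(1))
print(yaw(sense()['tcp_rot']))
E
```

```text
post [611.  262.4  84. ] pivot [607.2 214.8  59. ]
1495 [[511.4 116.   41.5]
 [560.6 197.4  43.5]
 [685.6 218.1  48.3]]
far rim -3.623219804340345 204.1944698797239 812
posttop [nan nan nan] 0
ledge 123 [[660.1 104.9   8.1]
 [693.6 198.5  15.9]]
84.7443367724985<stdin>:9: RuntimeWarning: Mean of empty slice.
  ret = um.true_divide(
```

>>> carry_out --gripper '[1,1,1,1,1,1,1,1,1,1]' --offset '[[0.011,0,0],[0,0,0.02],[0,0,0.02],[0,0,0.02],[0,0,0.02],[0,0,0.02],[0,0,0.02],[0,0,0.02],[0,0,0.022],[0,0,0]]' --dr '[[0,0,0],[0,0,0],[0,0,0],[0,0,0],[0,0,0],[0,0,0],[0,0,0],[0,0,0],[0,0,0],[0,0,0]]'

```text
time: 3.9
tcp_pos: [641.5, 265.8, 74.9]
tcp_rot: [-0.001, 0.737, 0.676, -0.002]
force: [0.5, 0.1, 0.8]
opening: -0.002
gripper_force: 0.0
```

>>> carry_out --gripper '[1,1,1,1,1,1,1,1,1,1]' --offset '[[-0.007,-0.01,0],[0.0027,-0.0068,0],[0.0027,-0.0068,0],[0.0027,-0.0068,0],[0.0027,-0.0068,0],[0.0027,-0.0068,0],[0.0027,-0.0068,0],[0.0027,-0.0068,0],[0.0027,-0.0068,0],[0,0,0]]' --dr '[[0,0,0],[0,0,-8.6],[0,0,-8.6],[0,0,-8.6],[0,0,-8.6],[0,0,-8.6],[0,0,-8.6],[0,0,-8.6],[0,0,-8.6],[0,0,0]]'

```text
time: 5.15
tcp_pos: [578.2, 257.0, 78.6]
tcp_rot: [0.0, 0.227, 0.974, 0.002]
force: [0.0, 2.6, 0.2]
opening: 0.0
gripper_force: 0.8
```

```bash
python3 - <<'E'
from h import *
s=sense(); print(s['tcp_pos'],yaw(s['tcp_rot']),s['force'])
for n in('scene','side'):
    w=snapshot(n); np.savez(n+'2',**w)
    P=cloud(w); hsv=cv2.cvtColor(w['color'],cv2.COLOR_RGB2HSV); 
    m=(hsv[...,2]<60)&(P[...,2]>52)&(P[...,2]<64)&(P[...,0]>530)&(P[...,0]<660)&(P[...,1]>185)&(P[...,1]<290)
    print(n,m.sum(),cv2.minAreaRect(P[m][:,:2].astype(np.float32)) if m.sum()>3 else '')
    if n=='scene': c=w['color'][200:350,250:450]; cv2.imwrite('pics/s2.png',cv2.resize(c,None,fx=4,fy=4)[:,:,::-1])
E
```

```text
[578.18132758 257.02816138  78.62985786] 153.76605666744777 [0.03843692 2.55912258 0.23076056]
scene 19 ((566.5819702148438, 231.94659423828125), (3.4679665565490723, 9.80723762512207), 43.34390640258789)
side 1
```

View pics/s2.png

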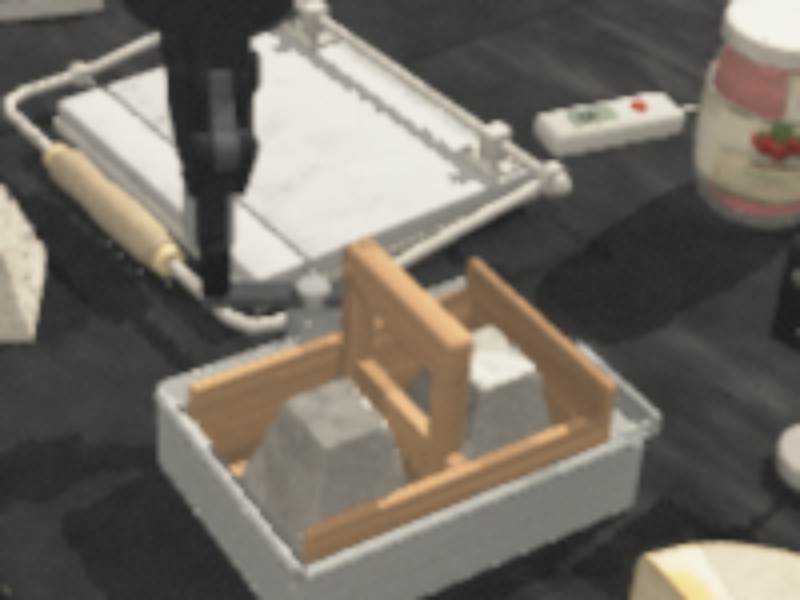

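The keeper tail points left from the pivot, from crop (315,290) to (215,290), so it is at about 1.1 rad. That is marginal, so I'll push a bit more.

>>> carry_out --gripper '[1,1,1,1,1,1,1,1,1,1]' --offset '[[0.001,-0.0025,0],[0.001,-0.0025,0],[0,0,0],[0,0,0],[0,0,0],[0,0,0],[0,0,0],[0,0,0],[0,0,0],[0,0,0]]' --dr '[[0,0,-3],[0,0,-3],[0,0,0],[0,0,0],[0,0,0],[0,0,0],[0,0,0],[0,0,0],[0,0,0],[0,0,0]]'

```text
time: 6.5
tcp_pos: [574.5, 251.1, 77.3]
tcp_rot: [0.0, 0.176, 0.984, -0.0]
force: [1.2, 0.8, 0.9]
opening: -0.001
gripper_force: 0.7
```

>>> carry_out --gripper '[1,1,1,1,1,1,1,1,1,1]' --offset '[[0,0.008,0],[0,0,-0.015],[0,0,-0.02],[0,0,-0.02],[0,0,-0.02],[0,0,-0.02],[0,0,-0.02],[0,0,-0.02],[0,0,-0.015],[0,0,0]]' --dr '[[0,0,0],[0,0,0],[0,0,10.6],[0,0,10.6],[0,0,10.6],[0,0,10.6],[0,0,10.6],[0,0,10.6],[0,0,10.6],[0,0,0]]'

```text
time: 7.75
tcp_pos: [577.5, 259.3, 229.3]
tcp_rot: [0.001, 0.733, 0.68, 0.001]
force: [0.7, 0.0, -0.1]
opening: -0.002
gripper_force: 0.0
```

```bash
python3 - <<'E'
from h import *
s=sense(); print(s['tcp_pos'],yaw(s['tcp_rot']),s['q'])
w=snapshot('wrist'); save(w,'w2.png'); np.savez('w2',**w)
E
```

```text
[577.49986599 259.25243946 229.25078106] 85.73043093567004 [-0.62882148  0.60855779  0.29608947  1.4999278  -0.19243289  1.05868825
 -0.36342071]
```

View pics/w2.png

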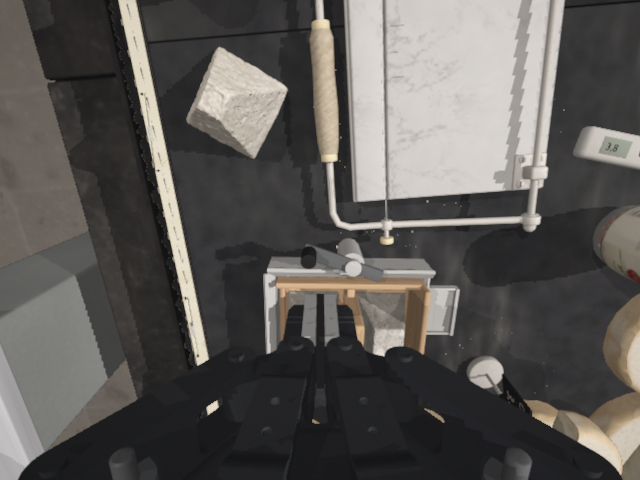

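The keeper lever now lies along the wall, with the post top at (309,257) and the nose end at (382,274), clear of the wood.

```bash
python3 - <<'E'
from h import *
s=dict(np.load('w2.npz'))
a=ray(s,309,257,84);b=ray(s,381,272,59); print(a,b,np.degrees(np.arctan2(*(a-b)[1::-1])))
P=cloud(s); hsv=cv2.cvtColor(s['color'],cv2.COLOR_RGB2HSV)
m=(hsv[...,0]>5)&(hsv[...,0]<20)&(hsv[...,1]>110)&(P[...,2]>40)&(P[...,1]>170)&(P[...,1]<210)&(abs(P[...,2]-50)<4)&(P[...,0]<660)
q=P[m];f=np.polyfit(q[:,0],q[:,1],1);print(len(q),np.degrees(np.arctan(f[0])),np.polyval(f,600),np.percentile(q,[1,50,99],0))
E
```

```text
[567.6 237.6  84. ] [632.8 208.6  59. ] 156.02120602315475Traceback (most recent call last):
  File "<stdin>", line 6, in <module>
    raise TypeError("expected non-empty vector for x")
TypeError: expected non-empty vector for x
```

>>> carry_out --gripper '[0,0,0,0,0,0,0,0,0,0]' --offset '[[-0.02,0.005,0],[-0.02,0.006,0],[-0.02,0.006,0],[-0.02,0.006,0],[-0.02,0.005,0],[-0.016,0.004,0],[0,0,0.02],[0,0,0.02],[0,0,0.02],[0,0,0]]' --dr '[[0,0,0.5],[0,0,0],[0,0,0],[0,0,0],[0,0,0],[0,0,0],[0,0,0],[0,0,0],[0,0,0],[0,0,0]]'

```text
time: 9.05
tcp_pos: [598.0, 140.2, 165.7]
tcp_rot: [-0.001, 0.737, 0.676, -0.002]
force: [-0.8, -0.3, -0.4]
opening: 0.999
gripper_force: 0.0
```

```bash
python3 - <<'E'
from h import *
s=sense(); print(s['tcp_pos'],yaw(s['tcp_rot']),s['q'])
w=snapshot('wrist'); save(w,'w3.png'); np.savez('w3',**w)
P=cloud(w); hsv=cv2.cvtColor(w['color'],cv2.COLOR_RGB2HSV)
wd=(hsv[...,0]>5)&(hsv[...,0]<20)&(hsv[...,1]>110)&(w['range_z']>0)
for z in(107,50,66):
    m=wd&(abs(P[...,2]-z)<4)&(P[...,0]>500)&(P[...,0]<700)
    if m.sum()>5: print(z,m.sum(),cv2.minAreaRect(P[m][:,:2].astype(np.float32)),P[m].mean(0))
E
```

```text
[597.95872499 140.23029666 165.72856468] 85.0951918022988 [-0.43302125  0.64874314  0.27926914  1.62494882 -0.21402493  0.90217971
 -0.15936461]
```

View pics/w3.png

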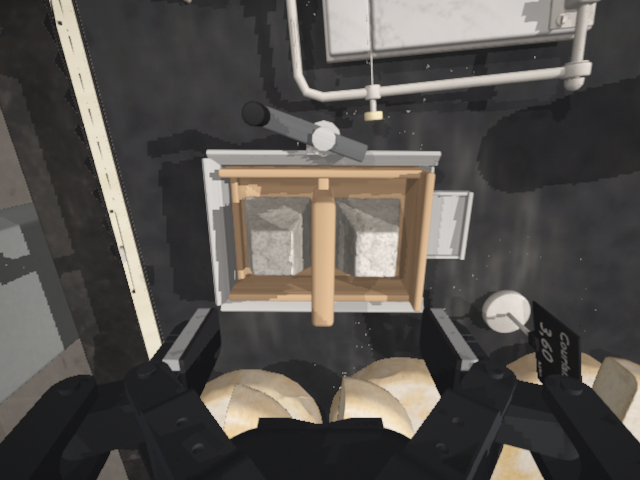

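The wrist view shows the bar from (324,190) to (323,326), between the open fingers at columns 185 and 455, with the keeper clear of the tray. I'll do the half turn empty first to test the last joint's range, then grasp there and turn back.

```bash
python3 - <<'E'
from h import *
s=dict(np.load('w3.npz'))
for u,v,z in((312,250,109),(335,250,109),(323,326,109),(324,178,109),(222,172,50),(425,172,50),(228,302,50),(205,158,45),(438,158,45)): print(u,v,ray(s,u,v,z))
E
```

```text
312 250 [595.  154.5 109. ]
335 250 [608.3 153.4 109. ]
323 326 [597.3 104.  109. ]
324 178 [605.3 195.  109. ]
222 172 [533.4 198.   50. ]
425 172 [676.6 185.9  50. ]
228 302 [520.7  96.4  50. ]
205 158 [521.5 208.3  45. ]
438 158 [687.1 194.3  45. ]
```

>>> carry_out --gripper '[0,0,0,0,0,0,0,0,0,0]' --offset '[[0,0,0],[0,0,0],[0,0,0],[0,0,0],[0,0,0],[0,0,0],[0,0,0],[0,0,0],[0,0,0],[0,0,0]]' --dr '[[0,0,-10],[0,0,-10],[0,0,-10],[0,0,-10],[0,0,-10],[0,0,-10],[0,0,-10],[0,0,-10],[0,0,-10],[0,0,-10]]'

```text
time: 10.35
tcp_pos: [600.1, 140.2, 168.8]
tcp_rot: [0.001, -0.047, 0.999, -0.0]
force: [0.9, 0.1, 0.0]
opening: 1.001
gripper_force: 0.0
```

>>> carry_out --gripper '[0,0,0,0,0,0,0,0,0,0]' --offset '[[0,0,0],[0,0,0],[0,0,0],[0,0,0],[0,0,0],[0,0,0],[0,0,0],[0,0,0],[0,0,0],[0,0,0]]' --dr '[[0,0,-10],[0,0,-10],[0,0,-10],[0,0,-10],[0,0,-10],[0,0,-10],[0,0,-10],[0,0,-10],[0,0,0],[0,0,0]]'

```text
time: 11.6
tcp_pos: [599.6, 140.2, 167.9]
tcp_rot: [0.0, -0.675, 0.738, -0.001]
force: [0.2, 0.2, -0.7]
opening: 1.002
gripper_force: 0.0
```

```bash
python3 - <<'E'
from h import *
s=sense(); print(s['tcp_pos'],yaw(s['tcp_rot']),s['q'],rot(s['tcp_rot'])[:,2])
w=snapshot('wrist'); save(w,'w4.png'); np.savez('w4',**w)
E
```

```text
[599.61815351 140.22063378 167.91138479] -95.10103670686111 [ 0.0818257   0.69893033 -0.59649899  1.60441165  0.45175859  0.97844671
  2.39083941] [ 1.19327151e-03 -3.65820163e-04 -9.99999221e-01]
```

View pics/w4.png

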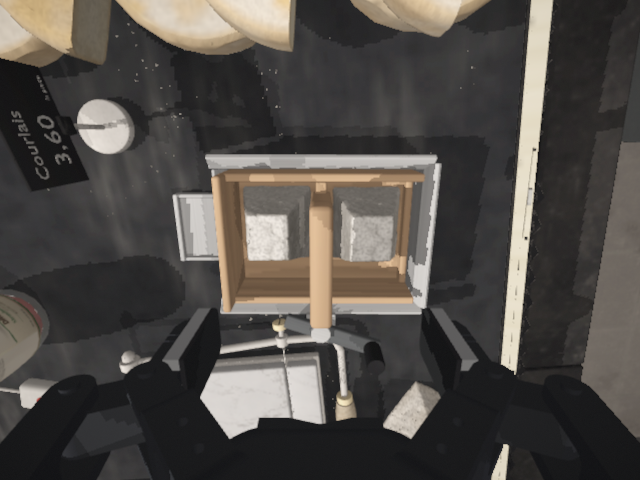

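The half turn was reached (q7 = 2.39) with the bar centred between the fingers at (321,250), so I'm descending and grasping.

>>> carry_out --gripper '[0,0,0,0,0,0,0,1,1,1]' --offset '[[0,0,0.015],[0,0,0.015],[0,0,0.015],[0,0,0.015],[0,0,0.01],[0,0,0.01],[0,0,0],[0,0,0],[0,0,0],[0,0,0]]' --dr '[[0,0,0],[0,0,0],[0,0,0],[0,0,0],[0,0,0],[0,0,0],[0,0,0],[0,0,0],[0,0,0],[0,0,0]]'

```text
time: 12.9
tcp_pos: [599.4, 140.6, 87.7]
tcp_rot: [0.0, -0.676, 0.737, -0.0]
force: [-0.1, -0.0, -0.3]
opening: 0.378
gripper_force: 0.0
```

>>> carry_out --gripper '[1,1,1,1,1,1,1,1,1,1]' --offset '[[0,0,0],[0,0,0],[0,0,0],[0,0,0],[0,0,0],[0,0,0],[0,0,-0.005],[0,0,-0.005],[0,0,-0.005],[0,0,0]]' --dr '[[0,0,0],[0,0,0],[0,0,0],[0,0,0],[0,0,0],[0,0,0],[0,0,0],[0,0,0],[0,0,0],[0,0,0]]'

```text
time: 14.15
tcp_pos: [599.0, 140.7, 102.4]
tcp_rot: [0.0, -0.676, 0.737, 0.0]
force: [0.2, -0.1, -7.0]
opening: 0.152
gripper_force: 58.6
```

>>> carry_out --gripper '[1,1,1,1,1,1,1,1,1,1]' --offset '[[0,0,-0.008],[0,0,-0.013],[0,0,-0.015],[0,0,-0.015],[0,0,-0.015],[0,0,-0.015],[0,0,-0.013],[0,0,-0.008],[0,0,0],[0,0,0]]' --dr '[[0,0,0],[0,0,0],[0,0,0],[0,0,0],[0,0,0],[0,0,0],[0,0,0],[0,0,0],[0,0,0],[0,0,0]]'

```text
time: 15.4
tcp_pos: [598.7, 140.2, 203.6]
tcp_rot: [-0.001, -0.676, 0.737, 0.0]
force: [-0.4, -0.6, -7.6]
opening: 0.151
gripper_force: 58.7
```

>>> carry_out --gripper '[1,1,1,1,1,1,1,1,1,1]' --offset '[[0,0,0],[0,0,0],[0,0,0],[0,0,0],[0,0,0],[0,0,0],[0,0,0],[0,0,0],[0,0,0],[0,0,0]]' --dr '[[0,0,2],[0,0,4],[0,0,6],[0,0,6],[0,0,6],[0,0,6],[0,0,6],[0,0,6],[0,0,6],[0,0,6]]'

```text
time: 16.65
tcp_pos: [598.8, 140.9, 203.8]
tcp_rot: [-0.0, -0.266, 0.964, 0.0]
force: [0.1, 1.0, -6.7]
opening: 0.154
gripper_force: 58.7
```

>>> carry_out --gripper '[1,1,1,1,1,1,1,1,1,1]' --offset '[[0,0,0],[0,0,0],[0,0,0],[0,0,0],[0,0,0],[0,0,0],[0,0,0],[0,0,0],[0,0,0],[0,0,0]]' --dr '[[0,0,6],[0,0,6],[0,0,6],[0,0,6],[0,0,6],[0,0,6],[0,0,6],[0,0,6],[0,0,6],[0,0,6]]'

```text
time: 17.9
tcp_pos: [598.7, 141.4, 203.8]
tcp_rot: [-0.001, 0.251, 0.968, 0.0]
force: [1.2, -0.4, -6.6]
opening: 0.152
gripper_force: 58.7
```

>>> carry_out --gripper '[1,1,1,1,1,1,1,1,1,1]' --offset '[[0,0,0],[0,0,0],[0,0,0],[0,0,0],[0,0,0],[0,0,0],[0,0,0],[0,0,0],[0,0,0],[0,0,0]]' --dr '[[0,0,6],[0,0,6],[0,0,6],[0,0,6],[0,0,6],[0,0,6],[0,0,6],[0,0,6],[0,0,4],[0,0,2]]'

```text
time: 19.15
tcp_pos: [598.7, 141.7, 203.8]
tcp_rot: [-0.001, 0.662, 0.749, -0.0]
force: [-0.5, 0.4, -7.0]
opening: 0.151
gripper_force: 58.7
```

>>> carry_out --gripper '[1,1,1,1,1,1,1,1,1,1]' --offset '[[0,0,0],[0,0,0],[0,0,0],[0,0,0],[0,0,0],[0,0,0],[0,0,0],[0,0,0],[0,0,0],[0,0,0]]' --dr '[[0,0,6],[0,0,2],[0,0,0],[0,0,0],[0,0,0],[0,0,0],[0,0,0],[0,0,0],[0,0,0],[0,0,0]]'

```text
time: 20.4
tcp_pos: [599.1, 140.6, 204.3]
tcp_rot: [-0.0, 0.713, 0.701, -0.0]
force: [-0.3, -0.1, -6.8]
opening: 0.152
gripper_force: 58.7
```

```bash
python3 - <<'E'
from h import *
s=sense(); print(s['tcp_pos'],yaw(s['tcp_rot']),s['q'],rot(s['tcp_rot'])[:,2])
w=snapshot('wrist'); save(w,'w5.png'); np.savez('w5',**w)
E
```

```text
[599.11361634 140.56658971 204.29220188] 89.08256368670921 [-0.39937628  0.60084844  0.22168716  1.58088237 -0.15053813  0.97674734
 -0.14686094] [-8.84048310e-05 -4.78961533e-05 -9.99999995e-01]
```

View pics/w5.png

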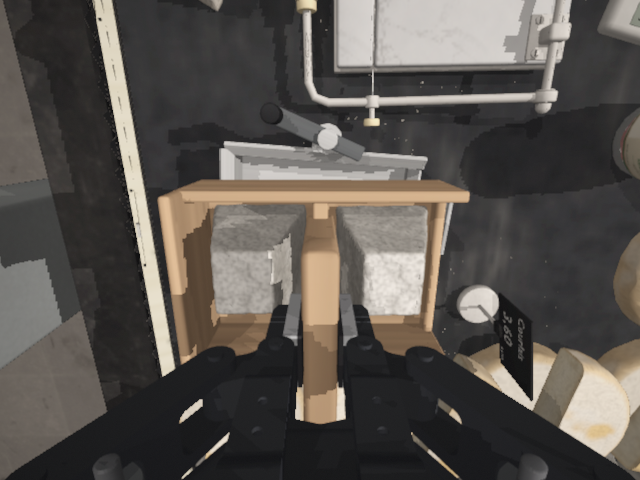

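The tray is turned, with its low end now on the right towards the ledge, both cheeses aboard and the keeper open. About 4° of turn remains. I'll refine the holder centre from the two opposite views, w3 and w4.

```bash
python3 - <<'E'
from h import *
for n in('w3','w4'):
    s=dict(np.load(n+'.npz')); c=s['color'].astype(int); V=c.max(2); hsv=cv2.cvtColor(s['color'],cv2.COLOR_RGB2HSV)
    wood=(hsv[...,0]>5)&(hsv[...,0]<22)&(hsv[...,1]>90)
    for cols in(range(225,240),range(395,420)):
        r=[];q=[]
        for u in cols:
            g=np.diff(V[140:172,u]); r.append(140+np.argmax(g)); k=np.where(wood[150:200,u])[0]; q.append(150+k[0])
        print(n,'rim row',cols[0],np.mean(r),'wood row',np.mean(q), ray(s,np.mean(cols),np.mean(r)+.5,45),ray(s,np.mean(cols),np.mean(q),50))
    L=[];Rr=[];wl=[];wr=[]
    for v in range(200,280,3):
        k=np.where(wood[v,200:440])[0]; wl.append(200+k[0]); wr.append(200+k[-1])
    v=np.arange(200,280,3)
    print('wood L,R at row 240',np.polyval(np.polyfit(v,wl,1),240),np.polyval(np.polyfit(v,wr,1),240))
    r=[];l=[]
    for vv in range(160,168):
        l.append(200+np.argmax(V[vv,201:225]-V[vv,200:224])); r.append(425+np.argmin(V[vv,426:450]-V[vv,425:449]))
    print('rim L,R near row 164',np.mean(l),np.mean(r), ray(s,np.mean(l),164,45),ray(s,np.mean(r),164,45))
E
```

```text
w3 rim row 225 148.93333333333334 wood row 165.86666666666667 [541.7 212.5  45. ] [541.2 201.6  50. ]
w3 rim row 395 150.0 wood row 166.36 [665.2 201.4  45. ] [663.9 190.9  50. ]
wood L,R at row 240 237.8821733821734 420.89987789987777
rim L,R near row 164 201.125 436.25 [518.  204.4  45. ] [685.9 190.2  45. ]
w4 rim row 225 153.0 wood row 170.33333333333334 [657.3  71.1  45. ] [658.   82.4  50. ]
w4 rim row 395 153.96 wood row 170.52 [532.4  82.7  45. ] [533.7  93.5  50. ]
wood L,R at row 240 223.27207977207973 406.8445258445257
rim L,R near row 164 206.25 438.875 [677.1  76.7  45. ] [509.5  91.5  45. ]
```

>>> carry_out --gripper '[1,1,1,1,1,1,1,1,1,1]' --offset '[[0,0,0],[0,0,0],[0,0,0.01],[0,0,0.01],[0,0,0.01],[0,0,0.01],[0,0,0],[0,0,0],[0,0,0],[0,0,0]]' --dr '[[0,0,2],[0,0,2],[0,0,0],[0,0,0],[0,0,0],[0,0,0],[0,0,0],[0,0,0],[0,0,0],[0,0,0]]'

```text
time: 21.7
tcp_pos: [599.4, 140.6, 164.7]
tcp_rot: [0.0, 0.737, 0.676, 0.0]
force: [0.3, -0.3, -7.2]
opening: 0.153
gripper_force: 58.8
```

>>> carry_out --gripper '[1,1,1,1,1,1,1,1,1,1]' --offset '[[0.003,-0.001,0],[0,0,0.01],[0,0,0.01],[0,0,0.008],[0,0,0.005],[0,0,0.005],[0,0,0.005],[0,0,0],[0,0,0],[0,0,0]]' --dr '[[0,0,0],[0,0,0],[0,0,0],[0,0,0],[0,0,0],[0,0,0],[0,0,0],[0,0,0],[0,0,0],[0,0,0]]'

```text
time: 22.95
tcp_pos: [598.6, 143.7, 121.6]
tcp_rot: [0.0, 0.737, 0.676, 0.0]
force: [0.0, 0.7, -7.0]
opening: 0.153
gripper_force: 58.8
```

>>> carry_out --gripper '[1,1,1,1,1,1,1,1,1,1]' --offset '[[0,0,0.004],[0,0,0.004],[0,0,0.004],[0,0,0.004],[0,0,0.004],[0,0,0],[0,0,0],[0,0,0],[0,0,0],[0,0,0]]' --dr '[[0,0,0],[0,0,0],[0,0,0],[0,0,0],[0,0,0],[0,0,0],[0,0,0],[0,0,0],[0,0,0],[0,0,0]]'

```text
time: 24.2
tcp_pos: [598.4, 143.6, 101.4]
tcp_rot: [0.0, 0.737, 0.676, 0.0]
force: [-0.2, -0.2, -6.8]
opening: 0.151
gripper_force: 58.8
```

Still free of contact, so I'm continuing to the floor (TCP about 87.5).

>>> carry_out --gripper '[1,1,1,1,1,1,1,1,1,1]' --offset '[[0,0,0.004],[0,0,0.004],[0,0,0.003],[0,0,0.002],[0,0,0.001],[0,0,0],[0,0,0],[0,0,0],[0,0,0],[0,0,0]]' --dr '[[0,0,0],[0,0,0],[0,0,0],[0,0,0],[0,0,0],[0,0,0],[0,0,0],[0,0,0],[0,0,0],[0,0,0]]'

```text
time: 25.45
tcp_pos: [598.3, 143.6, 87.7]
tcp_rot: [-0.0, 0.737, 0.676, -0.0]
force: [-3.2, -1.0, 1.6]
opening: 0.155
gripper_force: 59.9
```

>>> carry_out --gripper '[0,0,0,0,0,0,0,0,0,0]' --offset '[[0,0,0],[0,0,0],[0,0,0],[0,0,0],[0,0,0],[0,0,0],[0,0,-0.01],[0,0,-0.02],[0,0,-0.025],[0,0,-0.025]]' --dr '[[0,0,0],[0,0,0],[0,0,0],[0,0,0],[0,0,0],[0,0,0],[0,0,0],[0,0,0],[0,0,0],[0,0,0]]'

```text
time: 26.7
tcp_pos: [598.5, 143.6, 168.8]
tcp_rot: [0.0, 0.737, 0.676, 0.0]
force: [0.3, -0.0, 0.6]
opening: 1.0
gripper_force: 0.0
```

```bash
python3 - <<'E'
from h import *
s=sense(); print(s['tcp_pos'],yaw(s['tcp_rot']),s['opening'])
w=snapshot('wrist'); save(w,'w6.png'); np.savez('w6',**w)
for u,v,z in((255,113,84),): print(ray(w,u,v,z))
E
```

```text
[598.52430859 143.6001182  168.78072868] 85.0774167335144 1.0000804950738424
[568.7 236.2  84. ]
```

View pics/w6.png

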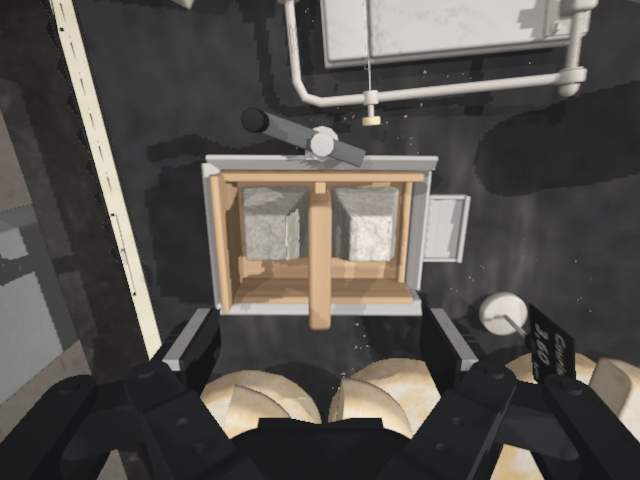

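The tray is home: the low end is on the right by the ledge, both cheeses are in their bays, and the post top is at (255,120). Next I'll close the keeper.

>>> carry_out --gripper '[1,1,1,1,1,1,1,1,1,1]' --offset '[[0.02,-0.016,0],[0.02,-0.016,0],[0.02,-0.016,0],[0,0,0],[0,0,0],[0,0,0],[0,0,0],[0,0,0],[0,0,0],[0,0,0]]' --dr '[[0,0,0],[0,0,0],[0,0,0],[0,0,-10.2],[0,0,-10.2],[0,0,-10.2],[0,0,-10.2],[0,0,-10.2],[0,0,-10.2],[0,0,-10.2]]'

```text
time: 28.0
tcp_pos: [555.9, 207.3, 167.7]
tcp_rot: [0.0, 0.201, 0.98, -0.0]
force: [-0.4, 0.1, -0.6]
opening: -0.0
gripper_force: 0.0
```

>>> carry_out --gripper '[1,1,1,1,1,1,1,1,1,1]' --offset '[[0,0,0],[0,0,0.015],[0,0,0.015],[0,0,0.015],[0,0,0.015],[0,0,0.012],[0,0,0],[0,0,0],[0,0,0],[0,0,0]]' --dr '[[0,0,0],[0,0,0],[0,0,0],[0,0,0],[0,0,0],[0,0,0],[0,0,0],[0,0,0],[0,0,0],[0,0,0]]'

```text
time: 29.25
tcp_pos: [556.0, 207.6, 95.8]
tcp_rot: [0.0, 0.204, 0.979, 0.0]
force: [1.1, -0.5, 0.7]
opening: 0.002
gripper_force: 0.0
```

>>> carry_out --gripper '[1,1,1,1,1,1,1,1,1,1]' --offset '[[0,0,0.01],[0,0,0.009],[0,0.0085,0],[0.0027,0.0068,0],[0.0027,0.0068,0],[0.0027,0.0068,0],[0.0027,0.0068,0],[0.0027,0.0068,0],[0.0027,0.0068,0],[0.0027,0.0068,0]]' --dr '[[0,0,0],[0,0,0],[0,0,0],[0,0,8.6],[0,0,8.6],[0,0,8.6],[0,0,8.6],[0,0,8.6],[0,0,8.6],[0,0,8.6]]'

```text
time: 30.5
tcp_pos: [580.9, 258.7, 75.8]
tcp_rot: [-0.001, 0.669, 0.743, -0.001]
force: [-1.2, -1.3, -0.3]
opening: -0.001
gripper_force: 0.8
```

>>> carry_out --gripper '[1,1,1,1,1,1,1,1,1,1]' --offset '[[0.002,0.0048,0],[0.001,0.0035,0],[0,0,0],[0,0,0],[0,0,0],[0,0,0],[0,0,0],[0,0,0],[0,0,0],[0,0,0]]' --dr '[[0,0,6],[0,0,4],[0,0,0],[0,0,0],[0,0,0],[0,0,0],[0,0,0],[0,0,0],[0,0,0],[0,0,0]]'

```text
time: 31.75
tcp_pos: [589.8, 262.4, 76.3]
tcp_rot: [-0.0, 0.73, 0.684, 0.0]
force: [-2.1, 2.0, -0.8]
opening: -0.001
gripper_force: 0.9
```

>>> carry_out --gripper '[1,1,1,1,1,1,1,1,1,1]' --offset '[[0,-0.01,0],[0,0,-0.01],[0,0,-0.02],[0,0,-0.02],[0,0,-0.02],[0,0,-0.02],[0,0,-0.02],[0,0,-0.02],[0,0,-0.01],[0,0,0]]' --dr '[[0,0,0],[0,0,0],[0,0,0],[0,0,0],[0,0,0],[0,0,0],[0,0,0],[0,0,0],[0,0,0],[0,0,0]]'

```text
time: 33.0
tcp_pos: [580.5, 262.6, 217.4]
tcp_rot: [0.001, 0.73, 0.684, 0.001]
force: [0.2, -0.3, -0.6]
opening: -0.003
gripper_force: 0.0
```

```bash
python3 - <<'E'
from h import *
w=snapshot('wrist'); np.savez('w7',**w); s2=snapshot('scene')
a=w['color'][160:400,150:470]; b=s2['color'][220:370,260:460]
cv2.imwrite('pics/w7.png',np.hstack([cv2.resize(a,(400,300)),cv2.resize(b,(400,300))])[:,:,::-1]); print(sense()['tcp_pos'])
E
```

```text
[579.56702606 262.59633372 215.74223144]
```

View pics/w7.png

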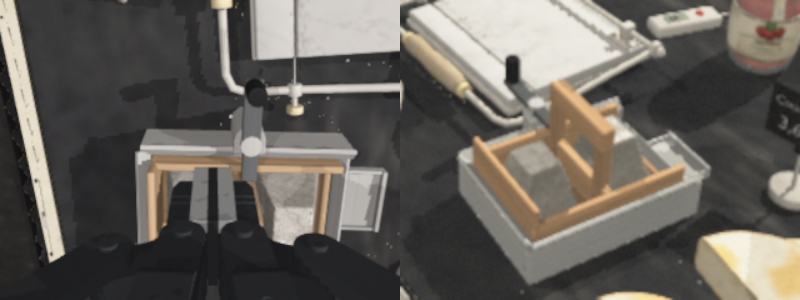

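The keeper is closed: post at (257,90) and nose at (249,178), over the tray's side wall. The tray is seated with both cheeses in place. I'll check the keeper angle, then hand in.

```bash
python3 - <<'E'
from h import *
w=dict(np.load('w7.npz')); a=ray(w,355.6,232,84); b=ray(w,349,302,59); az=np.degrees(np.arctan2(*(a-b)[1::-1])); print(a,b,'keeper deg',az-85.1)
if az-85.1<12: print(hand_in())
E
```

```text
[610.1 263.9  84. ] [604.  189.2  59. ] keeper deg 0.23158666399130823
the job is handed in; nothing more can be done
None
```

I handed the job in at about 33 s on the robot's clock: the tray is turned and fully home with both cheeses aboard, the keeper measures about 0.2° from closed, and the arm went nowhere near the pyramid, drum or price card, though I didn't re-measure their positions; no verdict was shown.

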